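Hold down the recessed reset of a chocolate melter

TASK

The chocolate melter has tripped. First slide the orange guard on its control panel fully open, then take the blue-handled reset stylus out of its white stand, put its steel pin through the round port that the guard had covered, and press the red button inside all the way down with it. Keep the button fully down for at least three seconds and finish while still gripping the stylus and holding the button down, with the guard left open and the bowl, the mould and the spatula left where they are.

Things in the scene. Friction and masses are not known exactly. Their poses are not given: they have to be found in the camera images.
- melter: Chocolate melter, fixed, 240 (x) x 320 (y) x 100 mm high; origin at the centre of its underside. Its +y part is the tank (steel cover up to 116 mm high; black knob at local (0, 66) mm up to 140 mm). Its -y part, 130 mm wide, is the flat grey control panel, top 100 mm above the bench, with two steel rails 8 mm high along x, 38 mm either side of the port; the guard slides between them.
- port (a point): Centre of the mouth of the round port in the panel's top face, 100 mm above the bench, at local (45, -95) mm of the melter. A vertical bore 18 mm in diameter, yellow ring round its mouth; the flat top of the red button (16 mm across) lies 25 mm below the mouth when released, 31 mm when fully down. Covered by the guard at the start.
- guard (a joint): Slide of the guard along the melter's -x, in m: 0 = shut, centred over the port; 0.060 = fully open, at its stop. Starts at 0 to 0.008, stays where it is left, about 1.5 N of friction. Its orange plate is 56 (x) x 66 (y) x 4 mm, top 107 mm above the bench; the port is wholly clear from 0.037 on.
- guard_fin (a point): Middle of the top edge of the guard's black upright fin, 134 mm above the bench. The fin is 12 mm thick along the slide (melter's x), 40 mm wide along the melter's y and 27 mm high (107 to 134 mm above the bench), on the middle of the guard.
- reset_button (a joint): Travel of the red spring button straight down, in m: 0 = released, 0.006 = fully down on its stop. It takes 2.4 N to start and 6 N to be fully down, and springs back when let go.
- stand: White plastic block, 60 x 60 x 75 mm high, fixed; origin at the centre of its underside. A vertical hole 11 to 12 mm in diameter and 70 mm deep in the middle of its top holds the stylus. It stands to the left or the right of the melter; the bowl is on the other side.
- stylus: Reset stylus, 60 g, upright in the stand at the start: blue handle 22 x 22 mm square and 70 mm tall, with a steel pin 8 mm in diameter and 65 mm long below it. Origin on its axis at the underside of the handle (75 mm above the bench at the start, resting on the stand's top); z up along the handle; x and y square to the handle's faces.
- stylus_tip (a point): Flat end of the stylus's pin, on its axis, 65 mm below its origin.
- bowl: Bystander: amber glass bowl, rim 120 mm across, 60 mm high, loose; origin at the centre of its underside.
- mould: Bystander: clear chocolate mould with pralines, 135 (x) x 200 (y) x 31 mm high, loose; origin at the centre of its underside.
- spatula: Bystander: spatula with a red handle, 250 mm long along its x (handle to -x), lying on the bench, loose; origin under its middle.
Not all that is in view belongs to the job. Several things have the shape of the stylus; the one meant has the colours described above. There is more than one size of the stand; the one meant has the size given above.

How it is judged:
By the outcome, as a careful person would: the job done as asked, in the order asked, and still so for the second after the job is handed in, while the arm keeps its last pose, push and grip.
It also fails if it takes over 58 s, if anything falls off the work surface, if the arm or the gripper's body presses on something with over 40 N, if the wrist force passes 120 N, or if a joint passes its speed limit or range.

ROBOT

A 6-joint arm with a two-finger parallel gripper is mounted at the origin on the work surface. World frame = base frame: x ahead of the robot, y to its left, z up, the work surface at z = 0. Lengths are in m, angles in rad, forces in N, time in s.
With the tool pointing down it reaches from about 0.325 to 0.9 m from the base axis. Payload 6.1 kg.
Tool frame: the origin (TCP) lies where the fingers leave the gripper's body, on its centre line; the fingertips stand 70 mm ahead of it and the grasp point (between the pads) lies 51 mm ahead of it (env.hold_point_z is the distance from the TCP to the grasp point, in m); z points along the fingers, y is the direction in which the jaws open and shut (so a half turn about z gives the same grasp; the last joint's range is limited). The gripper opens to 87 mm and grips with 3 to 60 N. Pads are 19 mm wide; open, the fingers measure 117 mm over their backs; the gripper's body (75 mm by 190 mm) begins 51 mm behind the grasp point.
Start: joints at [0.995, 0.22, 1.526, -0, 1.395, -0.126], TCP at [0.272, 0.563, 0.292] pointing down, gripper open.
Joint ranges: [-2.98, 2.98], [-0.91, 2.08], [0.09, 2.57], [-1.24, 4.39], [0.2, 2.65], [-2.68, 2.68]. Speed limits (rad/s): [2.57, 2.57, 3.01, 3.14, 3.14, 3.14].

INTERFACE

Orientations are given as a 3x3 rotation matrix whose columns are the frame's x, y, z axes.
In Python, from workcell import env, solver, eyes, workorder gives the robot as it stands. Calls block until the motion is done:
- env.move_ptp(position, orientation): joint-space move of the TCP to a pose.
- env.line_to(position, attitude=None, velocity=0.15): straight line of the TCP; attitude=None keeps the orientation; velocity is the mean speed in m/s.
- env.move_joints(angles): joint-space move.
- env.gripper_to(opening): finger opening in m; the grip force is fixed at half the most; returns when the fingers have stopped.
- env.dwell(seconds).
- solver.inverse_kinematics(position, orientation): joint angles nearest the present ones, or None.
- env.sense(): the state.
- eyes.snapshot(name): name is "side" or "top"; returns the picture (384x512x3 uint8, red, green, blue); there is no depth.
- eyes.camera_model(name): a dict with "fov_y" (degrees; the focal length in pixels is half the picture's height over the tangent of half this angle, whatever the lens; pixels are square), "cx", "cy" (the principal point, pixels), "k1" (the pictures are not rectified: a ray, as slopes to the right and down, at radius r is drawn at 1 + k1 r^2 times it, then the intrinsics apply), "R" (3x3) and "t" (3): a world point X has camera coordinates R X + t. Camera axes: x right, y down, z forward; pixel columns grow to the right and rows downward; lengths in m; the calibration is good to about 2 mm. A picture is of the moment at which its call begins. camera_model takes no time and is no camera call.
A pose or a line that the arm cannot do raises env.Unreachable and nothing moves.
- workorder.close_job(): hands the job in, once; it reports no verdict.
The state is a dict: "t": time; "joints": joint angles; "joint_vel": joint speeds; "joint_torque": joint torques, N m; "eef_pos": TCP position; "orientation": TCP orientation; "contact_force": force on the tool from outside, world axes, zero at the start; "torque": the same for the moment, N m; "finger_gap": finger opening in m.
Only numpy, scipy, OpenCV 4.12 (cv2) and the standard library are available. Lean on these libraries where they do the work, as an engineer would, in place of code of your own. Each camera call takes 0.05 s, during which the arm holds its last target.

## Working session

There is one attempt and no reset: what is moved stays moved. The work goes in short steps, each a Python script; the robot and the scene stay as the last script left them, time stands still between calls to the robot, and variables do not carry over. Pictures are saved under pics/ and viewed, and the job is handed in when it is done.

```bash
ls; mkdir -p pics; python3 - <<'E'
from workcell import env, solver, eyes, workorder
import cv2
for n in("side","top"):
    p=eyes.snapshot(n); cv2.imwrite(f"pics/{n}0.png",p[:,:,::-1]); cv2.imwrite(f"pics/{n}0v.png",cv2.resize(p[:,:,::-1],(768,576),interpolation=cv2.INTER_CUBIC))
    print(n,eyes.camera_model(n))
s=env.sense(); print(s); print(env.hold_point_z)
E
```

```text
pics
side {'fov_y': 43.70317652360957, 'cx': 257.5656828466739, 'cy': 191.42477218214043, 'k1': -0.1094277864810463, 'R': array([[ 0.99008874, -0.14043944,  0.00102919],
       [-0.06681333, -0.47745002, -0.87611498],
       [ 0.12353249,  0.86736281, -0.48210112]]), 't': array([-0.54635888,  0.10683839,  1.24587531])}
top {'fov_y': 53.81124931786695, 'cx': 252.90838126790763, 'cy': 191.8942048462696, 'k1': -0.08991014926699166, 'R': array([[ 0.02575524, -0.99965443,  0.0052612 ],
       [-0.99819998, -0.0260022 , -0.05404333],
       [ 0.05416145, -0.00385983, -0.99852473]]), 't': array([-0.02492997,  0.56319583,  1.03415898])}
{'t': 0.1, 'joints': array([ 9.94902655e-01,  2.21171699e-01,  1.52750559e+00, -1.22330099e-05,
        1.39470894e+00, -1.26133740e-01]), 'joint_vel': array([ 0.00028524, -0.00280871, -0.00186673,  0.00072127,  0.0010126 ,
       -0.00073264]), 'joint_torque': array([ 2.37902832e-04, -4.95947278e+01, -3.88516438e+01,  7.01158983e-02,
        5.16034698e-02, -5.66938786e-05]), 'eef_pos': array([0.27149971, 0.56245654, 0.2912267 ]), 'orientation': array([[-9.00552331e-01,  4.34746553e-01, -9.66655442e-04],
       [ 4.34747575e-01,  9.00551089e-01, -1.51084629e-03],
       [ 2.13687395e-04, -1.78084725e-03, -9.99998391e-01]]), 'contact_force': array([ 0.42571646, -0.32757712, -0.20785141]), 'torque': array([-0.00299296,  0.03177866,  0.03064905]), 'finger_gap': 0.08666597280655047}
0.051
```

View pics/side0v.png

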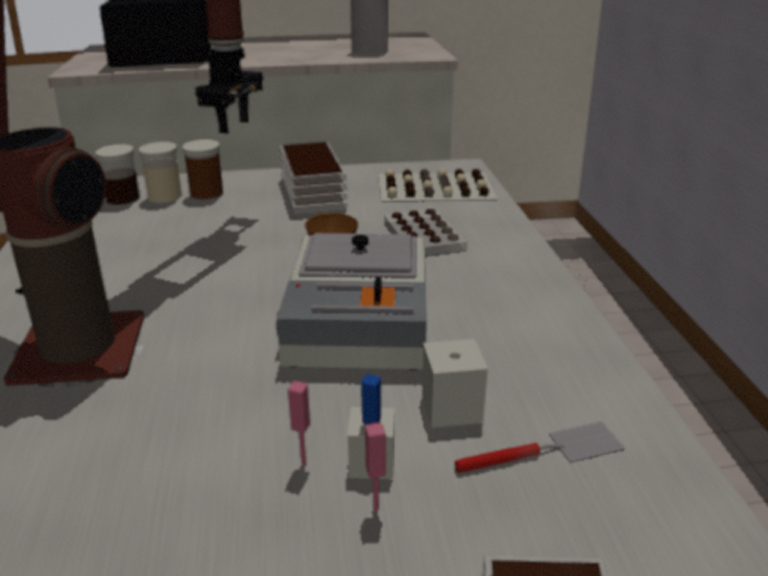

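View pics/top0v.png

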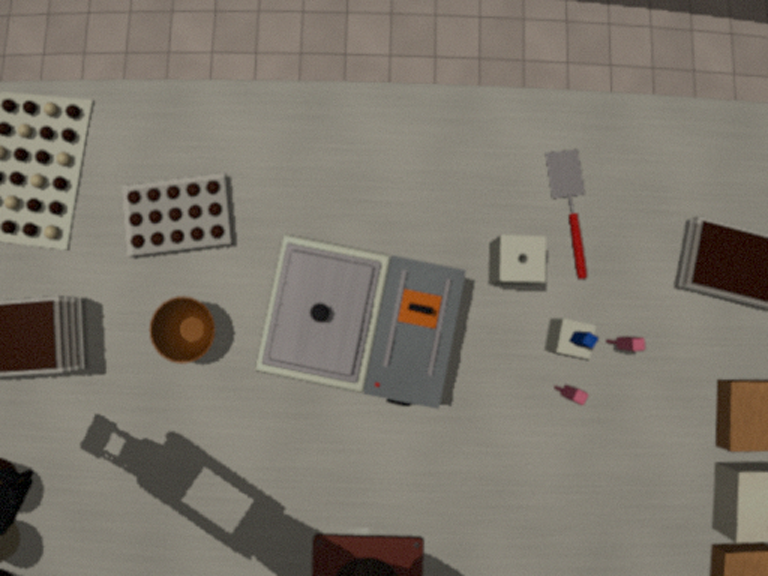

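```bash
cat > h.py <<'E'
import numpy as np, cv2
from workcell import env, solver, eyes, workorder
def cam(n):
    c=eyes.camera_model(n); f=192/np.tan(np.radians(c['fov_y']/2))
    K=np.array([[f,0,c['cx']],[0,f,c['cy']],[0,0,1]]); d=np.array([c['k1'],0,0,0,0.])
    return K,d,np.array(c['R']),np.array(c['t'])
def ray(n,uv):
    K,d,R,t=cam(n); p=cv2.undistortPoints(np.array(uv,float).reshape(-1,1,2),K,d).reshape(-1,2)
    D=np.c_[p,np.ones(len(p))]@R; return -R.T@t,D
def onz(n,uv,z):
    o,D=ray(n,uv); return o+D*((z-o[2])/D[:,2])[:,None]
def proj(n,X):
    K,d,R,t=cam(n); return cv2.projectPoints(np.array(X,float).reshape(-1,1,3),cv2.Rodrigues(R)[0],t,K,d)[0].reshape(-1,2)
def tri(uvs):
    A=np.zeros((3,3));b=np.zeros(3)
    for n,uv in uvs:
        o,D=ray(n,[uv]);D=D[0]/np.linalg.norm(D[0]);P=np.eye(3)-np.outer(D,D);A+=P;b+=P@o
    return np.linalg.solve(A,b)
def blobs(m,mn=8):
    k,l,s,c=cv2.connectedComponentsWithStats(m.astype(np.uint8))
    return [(c[i].round(1),s[i]) for i in range(1,k) if s[i][4]>=mn]
E
python3 - <<'E'
from h import *
for n in("side","top"):
    im=cv2.imread(f"pics/{n}0.png"); h=cv2.cvtColor(im,cv2.COLOR_BGR2HSV);H,S,V=cv2.split(h)
    for nm,m in(("orange",(H>5)&(H<18)&(S>200)&(V>120)),("blue",(H>100)&(H<130)&(S>150)&(V>60)),("pink",(H>160)&(H<178)&(S>80)&(S<170)&(V>120))):
        print(n,nm,[(c,s) for c,s in blobs(m)])
im=cv2.imread("pics/top0.png")
a=cv2.resize(im[150:280,165:325],None,fx=4.8,fy=4.5,interpolation=cv2.INTER_CUBIC);cv2.imwrite("pics/c1.png",a)
b=cv2.resize(im[140:280,320:450],None,fx=4.2,fy=4.2,interpolation=cv2.INTER_CUBIC)
cv2.imwrite("pics/c2.png",b)
im=cv2.imread("pics/side0.png")
cv2.imwrite("pics/c3.png",cv2.resize(im[215:350,180:340],None,fx=4.4,fy=4.4,interpolation=cv2.INTER_CUBIC))
E
```

```text
side orange [(array([245.2, 197.4]), array([241, 192,   8,  11,  69], dtype=int32)), (array([257.8, 197.5]), array([254, 192,   8,  11,  73], dtype=int32))]
side blue [(array([246.3, 264.7]), array([241, 250,  12,  32, 287], dtype=int32))]
side pink [(array([198.3, 257.5]), array([193, 254,  12,   8,  64], dtype=int32)), (array([249.6, 286.3]), array([244, 282,  12,   9,  78], dtype=int32))]
top orange [(array([279. , 205.3]), array([267, 194,  27,  24, 370], dtype=int32))]
top blue [(array([392.1, 226.3]), array([387, 222,  11,  10,  67], dtype=int32))]
top pink [(array([425.4, 229.4]), array([422, 225,   8,   9,  60], dtype=int32)), (array([386.6, 264.4]), array([382, 260,  10,  10,  64], dtype=int32))]
```

View pics/c1.png

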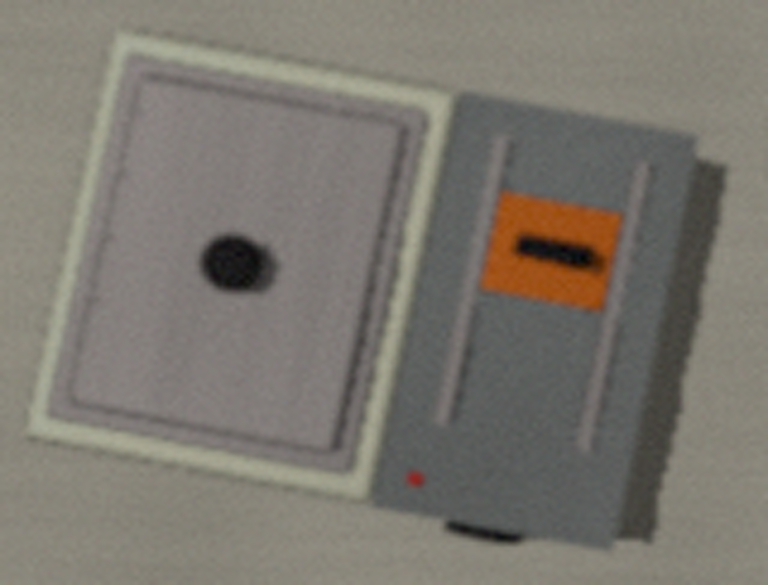

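View pics/c2.png

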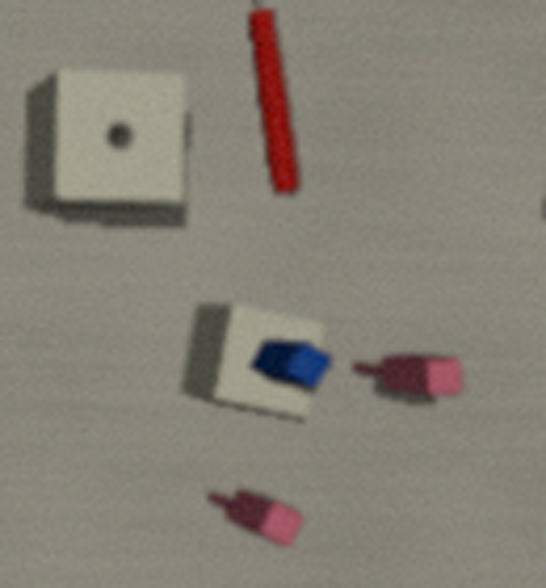

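View pics/c3.png

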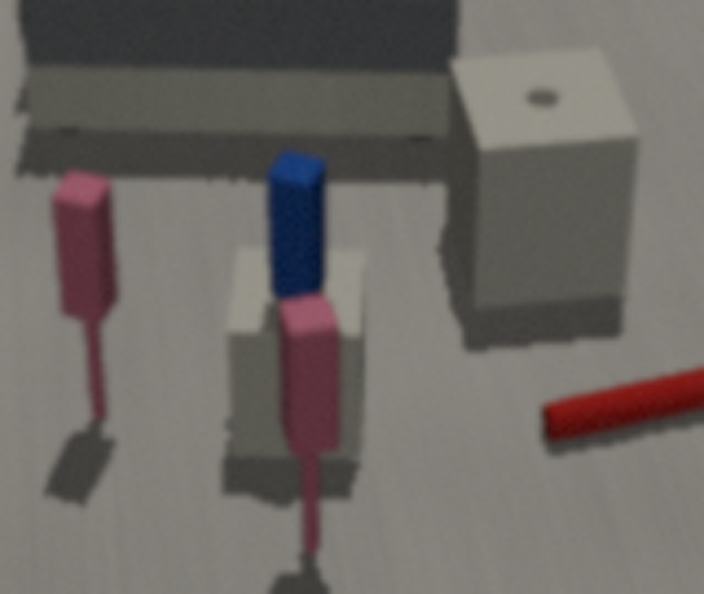

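```bash
python3 - <<'E'
from h import *
def c1(p): p=np.array(p,float); return (p+.5)/[4.8,4.5]-.5+[165,150]
def c2(p): p=np.array(p,float); return (p+.5)/4.2-.5+[320,140]
np.set_printoptions(precision=4,suppress=True)
M=onz("top",c1([(118,35),(32,432),(610,548),(695,135)]),.1)
print("melter",M[:,:2], np.linalg.norm(np.roll(M,-1,0)-M,axis=1))
G=onz("top",c1([(500,193),(622,212),(604,310),(484,288)]),.107);print("guard",G[:,:2],G.mean(0))
# melter local: corners image: TL=(+x,+y), BL=(-x,+y), BR=(-x,-y), TR=(+x,-y)
L=np.array([(.12,.16),(-.12,.16),(-.12,-.16),(.12,-.16)])
def fit(L,W):
    lc=L-L.mean(0);wc=W-W.mean(0);a=np.arctan2((lc[:,0]*wc[:,1]-lc[:,1]*wc[:,0]).sum(),(lc*wc).sum())
    R=np.array([[np.cos(a),-np.sin(a)],[np.sin(a),np.cos(a)]]);return a,R,W.mean(0)-R@L.mean(0)
a,R,c=fit(L,M[:,:2]);print("yaw",np.degrees(a),c,"res",(L@R.T+c-M[:,:2])*1e3)
port=R@[.045,-.095]+c;print("port",port,"guard local offset",(R.T@(G.mean(0)[:2]-port)))
F=onz("top",c1([(557,246)]),.134)[0];print("fin",F,"local",R.T@(F[:2]-port))
print("knob",R@[0,.066]+c)
S=onz("top",c2([(232,303),(323,325),(305,415),(215,400)]),.075);print("stand",S.mean(0),np.linalg.norm(np.roll(S,-1,0)-S,axis=1))
e=S[0]-S[3];print("standyaw",np.degrees(np.arctan2(e[1],e[0])))
im=cv2.imread("pics/top0.png");v=cv2.cvtColor(im,cv2.COLOR_BGR2HSV)
m=(v[...,0]>100)&(v[...,0]<130)&(v[...,1]>130)&(v[...,2]>110);print(blobs(m,3))
ys,xs=np.nonzero(m);B=onz("top",np.c_[xs,ys],.145);print("blue top",B.mean(0)); 
T=onz("top",c2([(302,341),(331,357),(320,388),(288,374)]),.145);print(T.mean(0),np.linalg.norm(np.roll(T,-1,0)-T,axis=1));
for i,j in((0,3),(1,2),(1,0),(2,3)):
    e=T[i]-T[j];print(np.degrees(np.arctan2(e[1],e[0])))
# side: handle blue; top centre in crop c3
def c3(p): return (np.array(p,float)+.5)/4.4-.5+[180,215]
print("side-top", onz("side",c3([(299,164)]),.145))
for a_,b_ in (((83,183),(444,376)),((310,308),(282,522))):
    print("pink",tri([("side",c3(a_)),("top",c2(b_))]))
for a_,b_ in (((299,164),(310,365)),):
    print("blue tri",tri([("side",c3(a_)),("top",c2(b_))]))
E
```

```text
melter [[ 0.6435  0.1559]
 [ 0.4169  0.194 ]
 [ 0.3599 -0.1135]
 [ 0.5943 -0.1538]] [0.2298 0.3127 0.2379 0.3136]
guard [[ 0.5582 -0.0502]
 [ 0.5492 -0.1148]
 [ 0.4939 -0.1065]
 [ 0.5046 -0.043 ]] [ 0.5265 -0.0786  0.107 ]
yaw -9.726826919253936 [0.5037 0.0206] res [[ 5.454   2.1777]
 [-4.4991  4.6471]
 [-1.5416 -3.325 ]
 [ 0.5867 -3.4998]]
port [ 0.532  -0.0806] guard local offset [-0.0058  0.001 ]
fin [ 0.5285 -0.0788  0.134 ] local [-0.0037  0.0012]
knob [0.5148 0.0857]
stand [ 0.4806 -0.3573  0.075 ] [0.0602 0.0578 0.0585 0.0618]
standyaw -9.376138236303301
[(array([393.4, 226.3]), array([390, 222,   8,   9,  46], dtype=int32))]
blue top [ 0.481 -0.357  0.145]
[ 0.4805 -0.3572  0.145 ] [0.0197 0.0193 0.0208 0.0211]
-22.82302454199877
-19.383355910475785
-117.12954585019386
-112.00143787282089
side-top [[ 0.4817 -0.3554  0.145 ]]
pink [ 0.4321 -0.4182  0.1885]
pink [ 0.4323 -0.3708  0.0865]
blue tri [ 0.481  -0.3567  0.146 ]
```

```bash
cat >> h.py <<'E'
def down(yaw,s=1):
    y=s*np.array([np.cos(yaw),np.sin(yaw),0]); z=np.array([0,0,-1.]); return np.c_[np.cross(y,z),y,z]
def st(tag=""):
    s=env.sense(); print(tag,"t",round(s['t'],2),"pos",s['eef_pos'].round(4),"F",s['contact_force'].round(2),"gap",round(s['finger_gap'],4)); return s
E
python3 - <<'E'
from h import *
def c2(p): p=np.array(p,float); return (p+.5)/4.2-.5+[320,140]
def c3(p): return (np.array(p,float)+.5)/4.4-.5+[180,215]
for a_,b_ in (((83,183),(282,522)),((310,308),(444,376)),((98,417),(212,496)),((312,550),(358,368))):
    print("pink",tri([("side",c3(a_)),("top",c2(b_))]))
yaw=np.radians(-9.73); q0=env.sense()['joints']
sol={}
for s in(1,-1):
    q=solver.inverse_kinematics(np.array([.5275,-.0787,.25]),down(yaw,s)); print(s,q); sol[s]=q
    for d in (-21,69): print(d,s,solver.inverse_kinematics(np.array([.481,-.357,.25]),down(np.radians(d),s)))
s=min(sol,key=lambda k:abs(sol[k][5]))
R=down(yaw,s)
env.move_ptp(np.array([.5275,-.0787,.25]),R); st("above")
env.line_to(np.array([.5275,-.0787,.184]),velocity=.08); st("down")
for n in("side","top"):
    p=eyes.snapshot(n); cv2.imwrite(f"pics/{n}1.png",cv2.resize(p[100:280,150:390,::-1],(768,576),interpolation=cv2.INTER_CUBIC))
E
```

```text
pink [ 0.38712016 -0.34486105  0.13635938]
pink [ 0.47524809 -0.44270454  0.1362264 ]
pink [ 0.38597763 -0.34626274 -0.00051531]
pink [ 0.47487686 -0.44564047  0.00091849]
1 [-2.96014222e-01  3.58353253e-02  1.81057799e+00 -4.44089210e-16
  1.29517934e+00 -1.26193686e-01]
-21 1 [-7.70089351e-01  1.91394270e-01  1.64091525e+00 -4.44089210e-16
  1.30928314e+00 -4.03570208e-01]
69 1 [-7.70089351e-01  1.91394270e-01  1.64091525e+00 -4.44089210e-16
  1.30928314e+00 -1.97436653e+00]
-1 None
-21 -1 None
69 -1 [-7.70089351e-01  1.91394270e-01  1.64091525e+00 -4.44089210e-16
  1.30928314e+00  1.16722612e+00]Traceback (most recent call last):
  File "<stdin>", line 11, in <module>
  File "<stdin>", line 11, in <lambda>
TypeError: 'NoneType' object is not subscriptable
```

```bash
python3 - <<'E'
from h import *
R=down(np.radians(-9.73),1)
env.move_ptp(np.array([.5275,-.0787,.25]),R); st("above")
env.line_to(np.array([.5275,-.0787,.184]),velocity=.08); st("down")
for n in("side","top"):
    p=eyes.snapshot(n); cv2.imwrite(f"pics/{n}1.png",cv2.resize(p[100:280,150:390,::-1],(768,576),interpolation=cv2.INTER_CUBIC))
E
```

```text
above t 2.56 pos [ 0.5277 -0.078   0.2501] F [0.28 0.74 0.23] gap 0.0869
down t 3.53 pos [ 0.5279 -0.0789  0.1846] F [-0.2   0.31  0.78] gap 0.0869
```

View pics/side1.png

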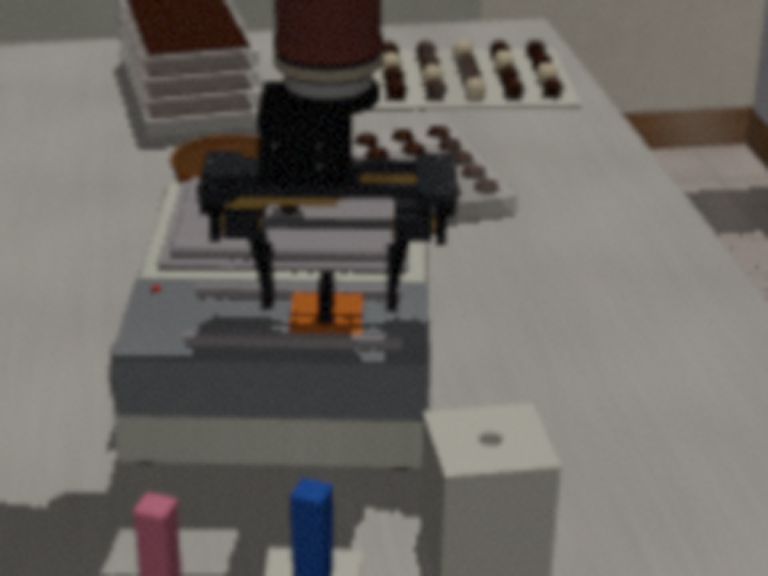

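The fingers straddle the black fin at about (326,298), roughly centred. I'll close on it and slide along the melter's -x.

```bash
python3 - <<'E'
from h import *
a=np.radians(-9.73); d=-np.array([np.cos(a),np.sin(a),0])
env.gripper_to(0.0); s=st("grip"); p0=np.array([.5275,-.0787,.184])
for k in (.03,.045,.052,.055,.058,.061,.064,.067):
    env.line_to(p0+d*k,velocity=.06); s=st(k)
    f=s['contact_force']@d; print("along",round(f,2))
    if f<-8: break
for n in("side","top"):
    p=eyes.snapshot(n); cv2.imwrite(f"pics/{n}2.png",cv2.resize(p[100:280,150:390,::-1],(768,576),interpolation=cv2.INTER_CUBIC))
E
```

```text
grip t 4.83 pos [ 0.5273 -0.0787  0.184 ] F [-1.88 -0.17  1.71] gap 0.012
0.03 t 5.47 pos [ 0.4973 -0.0735  0.184 ] F [-2.03  1.65 -0.32] gap 0.0115
along 2.28
0.045 t 5.88 pos [ 0.4825 -0.0709  0.184 ] F [-1.51  2.17 -0.22] gap 0.0115
along 1.85
0.052 t 6.14 pos [ 0.4757 -0.0697  0.184 ] F [-0.52  2.89 -0.5 ] gap 0.0117
along 1.0
0.055 t 6.39 pos [ 0.4731 -0.0692  0.184 ] F [-0.06  2.83 -0.84] gap 0.012
along 0.54
0.058 t 6.64 pos [ 0.4711 -0.0689  0.184 ] F [ 5.38  2.44 -4.62] gap 0.0117
along -4.89
0.061 t 6.89 pos [ 0.4705 -0.0688  0.1841] F [ 18.93   1.57 -17.44] gap 0.0114
along -18.39
```

View pics/side2.png

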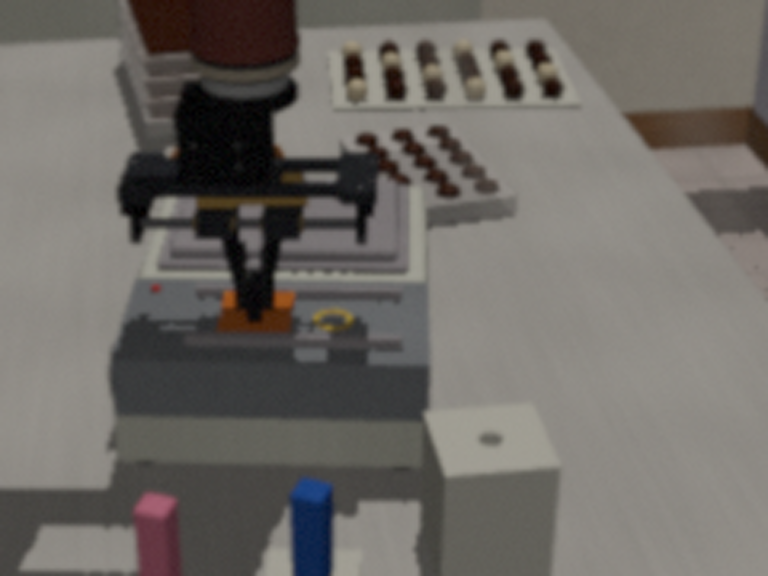

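```bash
python3 - <<'E'
from h import *
a=np.radians(-9.73); d=-np.array([np.cos(a),np.sin(a),0])
p0=np.array([.5275,-.0787,.184])
env.line_to(p0+d*.0582,velocity=.06); st("relax")
env.gripper_to(.06); st("open")
env.line_to(p0+d*.058+[0,0,.08],velocity=.12)
env.gripper_to(.055)
env.move_ptp(np.array([.481,-.357,.26]),down(np.radians(-21),1)); st("over stylus")
for n in("side","top"):
    p=eyes.snapshot(n); cv2.imwrite(f"pics/{n}3r.png",p[:,:,::-1]); 
    q=p[150:270,220:340] if n=="top" else p[160:350,170:340]
    cv2.imwrite(f"pics/{n}3.png",cv2.resize(q[:,:,::-1],None,fx=5 if n=="top" else 3.15,fy=5 if n=="top" else 3.15,interpolation=cv2.INTER_CUBIC))
E
```

```text
relax t 7.24 pos [ 0.4712 -0.0689  0.184 ] F [ 6.63  3.39 -5.99] gap 0.0123
open t 8.28 pos [ 0.4701 -0.0688  0.184 ] F [ 1.2  -0.47 -0.22] gap 0.0599
over stylus t 10.62 pos [ 0.4813 -0.3559  0.2599] F [ 0.63  0.05 -0.3 ] gap 0.0554
```

View pics/top3.png

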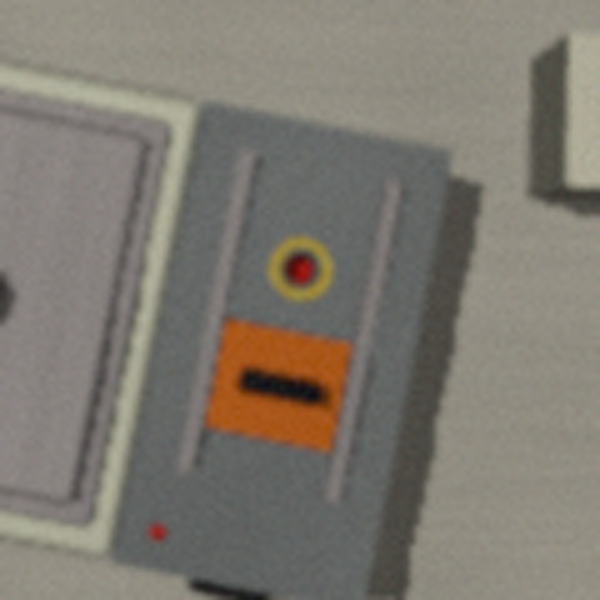

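View pics/side3.png

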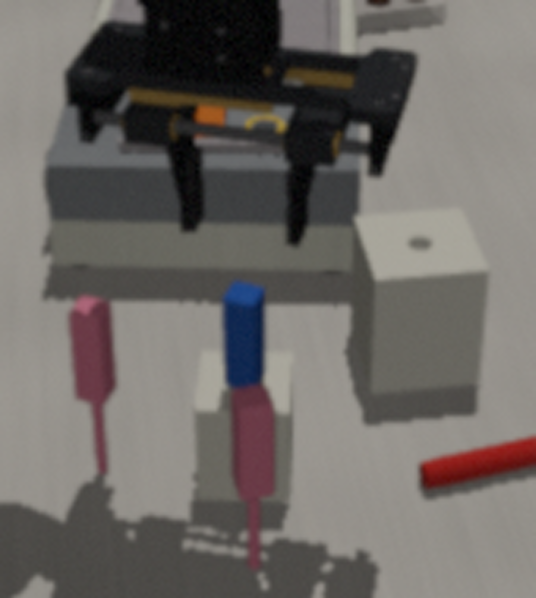

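```bash
python3 - <<'E'
from h import *
im=cv2.imread("pics/top3r.png");H,S,V=cv2.split(cv2.cvtColor(im,cv2.COLOR_BGR2HSV))
m=((H>18)&(H<35)&(S>110)&(V>80)); m[:,:270]=0;m[:,300:]=0;m[:190]=0;m[220:]=0
ys,xs=np.nonzero(m);print(len(xs),xs.min(),xs.max(),ys.min(),ys.max())
(c,ax,an)=cv2.fitEllipse(np.c_[xs,ys].astype(np.float32)); print("ellipse",c,ax, onz("top",[c],.1))
bb=((xs.min()+xs.max())/2,(ys.min()+ys.max())/2);print("bbox",onz("top",[bb],.1))
m=(H>5)&(H<18)&(S>200)&(V>100);print(blobs(m))
env.line_to(np.array([.481,-.357,.169]),velocity=.08); st("at")
im=eyes.snapshot("side");cv2.imwrite("pics/side4.png",cv2.resize(im[160:350,170:340,::-1],None,fx=3.15,fy=3.15,interpolation=cv2.INTER_CUBIC))
im=eyes.snapshot("top");cv2.imwrite("pics/top4.png",cv2.resize(im[180:290,340:450,::-1],None,fx=5,fy=5,interpolation=cv2.INTER_CUBIC))
E
```

```text
70 274 285 198 209
ellipse (279.73114013671875, 203.35781860351562) (10.408254623413086, 10.721444129943848) [[ 0.53159954 -0.07907394  0.1       ]]
bbox [[ 0.53122238 -0.07849261  0.1       ]]
[(array([275.1, 226.6]), array([262, 215,  27,  24, 396], dtype=int32))]
at t 12.02 pos [ 0.4814 -0.3573  0.1698] F [-0.53  0.07  0.18] gap 0.0553
```

View pics/side4.png

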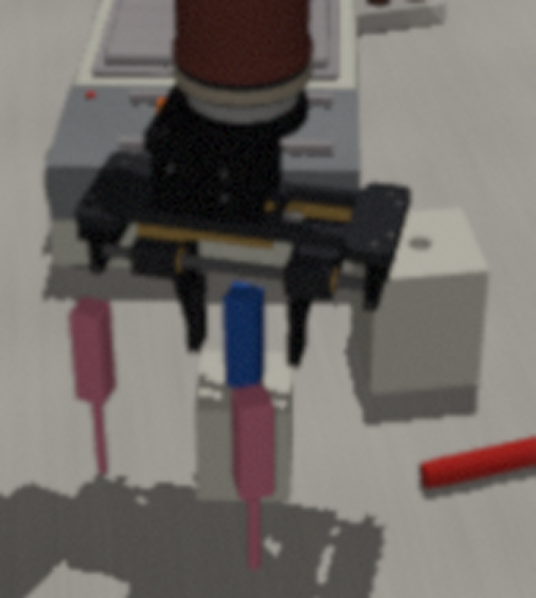

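```bash
python3 - <<'E'
from h import *
env.gripper_to(0.0); st("grip")
env.line_to(np.array([.481,-.357,.20]),velocity=.06); st("up")
env.line_to(np.array([.481,-.357,.325]),velocity=.12); st("up")
env.line_to(np.array([.5308,-.079,.325]),velocity=.2); st("over port")
env.line_to(np.array([.5308,-.079,.280]),velocity=.1); st("over port")
env.dwell(.3)
for n in("side","top"):
    p=eyes.snapshot(n); cv2.imwrite(f"pics/{n}5r.png",p[:,:,::-1]); 
    q=p[150:270,220:340] if n=="top" else p[110:230,190:310]
    cv2.imwrite(f"pics/{n}5.png",cv2.resize(q[:,:,::-1],None,fx=5,fy=5,interpolation=cv2.INTER_CUBIC))
E
```

```text
grip t 12.78 pos [ 0.481 -0.357  0.169] F [-0.52  0.35  0.48] gap 0.0222
up t 13.45 pos [ 0.4811 -0.3571  0.2002] F [ 0.44 -0.41 -0.7 ] gap 0.0221
up t 14.64 pos [ 0.4807 -0.3567  0.3238] F [ 0.58  1.29 -1.27] gap 0.0225
over port t 16.2 pos [ 0.5307 -0.0797  0.3249] F [-0.61 -0.36 -0.59] gap 0.0222
over port t 16.8 pos [ 0.5309 -0.0792  0.28  ] F [ 0.62  0.42 -0.57] gap 0.0226
```

View pics/side5.png

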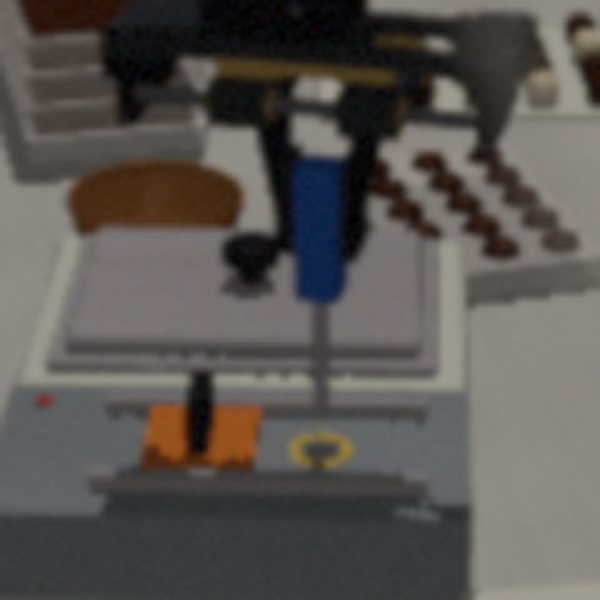

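View pics/top5.png

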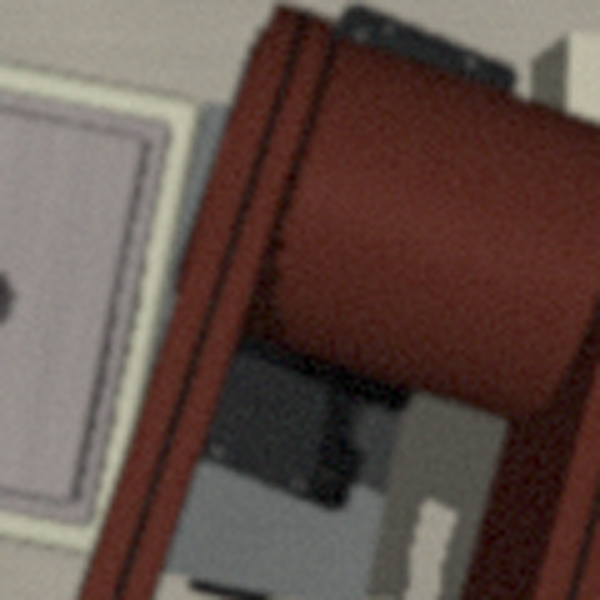

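```bash
python3 - <<'E'
from h import *
f=lambda p:(p-[190,110]+.5)*5-.5
print(f(proj("side",[(.5308,-.079,.121),(.5308,-.079,.1),(.5308,-.079,.186),(.5308,-.084,.1),(.5358,-.079,.1)])))
E
```

```text
[[320.42702383 415.35319807]
 [320.54879237 452.16458494]
 [320.04342219 297.33880127]
 [321.89078869 457.12171682]
 [330.47263335 451.47360796]]
```

```bash
python3 - <<'E'
import cv2
im=cv2.imread("pics/side5r.png")
a=cv2.convertScaleAbs(im[160:210,232:280],alpha=1.6)
cv2.imwrite("pics/s6.png",cv2.resize(a,None,fx=12,fy=12,interpolation=cv2.INTER_NEAREST))
E
```

```text
(no output)
```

View pics/s6.png

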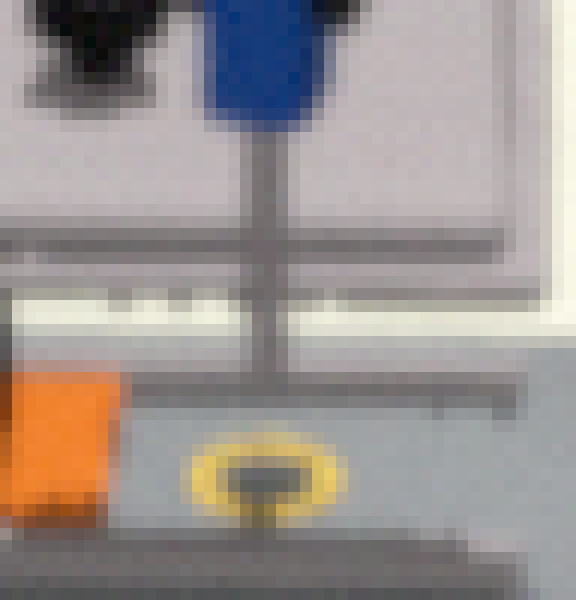

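```bash
python3 - <<'E'
from h import *
env.line_to(np.array([.5308,-.079,.264]),velocity=.06); env.dwell(.2); st()
p=eyes.snapshot("side")
a=cv2.convertScaleAbs(p[160:210,232:280,::-1],alpha=1.6)
cv2.imwrite("pics/s7.png",cv2.resize(a,None,fx=12,fy=12,interpolation=cv2.INTER_NEAREST))
E
```

```text
t 17.82 pos [ 0.531  -0.0791  0.2643] F [ 0.08 -0.33 -0.28] gap 0.0225
```

View pics/s7.png

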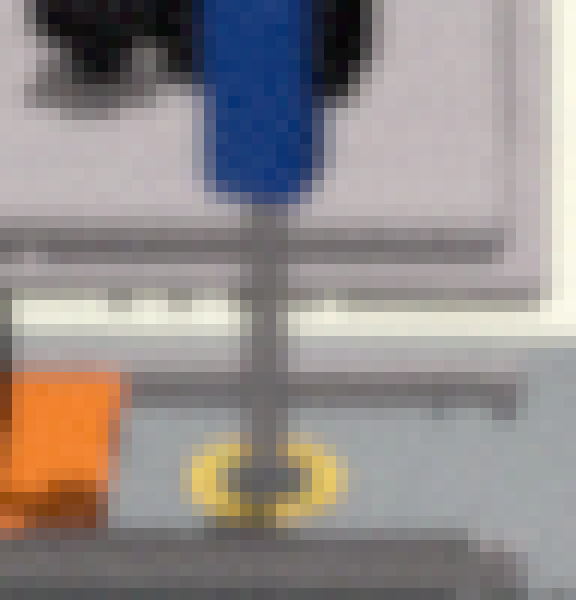

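```bash
python3 - <<'E'
from h import *
z=.264
def go(z): 
    env.line_to(np.array([.5308,-.079,z]),velocity=.04); return st(round(z,4))
for z in (.258,.252,.246,.240,.236,.233,.231,.229,.2275,.226,.225):
    s=go(z); F=s['contact_force']
    if np.hypot(F[0],F[1])>8 or F[2]>13 or (z>.238 and F[2]>4): print("stop");break
p=eyes.snapshot("side")
cv2.imwrite("pics/s8.png",cv2.resize(p[110:230,190:310,::-1],None,fx=5,fy=5,interpolation=cv2.INTER_CUBIC))
E
```

```text
0.258 t 18.17 pos [ 0.5305 -0.0789  0.2575] F [ 0.28 -1.05 -1.24] gap 0.0223
0.252 t 18.47 pos [ 0.5305 -0.0789  0.2515] F [-0.2   0.36 -0.17] gap 0.0222
0.246 t 18.77 pos [ 0.5306 -0.0789  0.2455] F [-1.1  -0.02 -1.31] gap 0.0224
0.24 t 19.07 pos [ 0.5306 -0.0789  0.2395] F [-0.38  0.71 -0.07] gap 0.0221
0.236 t 19.32 pos [ 0.5306 -0.079   0.2357] F [-0.13 -0.19 -0.69] gap 0.0224
0.233 t 19.57 pos [ 0.5312 -0.0791  0.2335] F [1.12 0.14 2.35] gap 0.0224
0.231 t 19.82 pos [ 0.5312 -0.0791  0.2314] F [ 0.95 -0.66  3.63] gap 0.0221
0.229 t 20.07 pos [ 0.5311 -0.0791  0.2293] F [ 0.96 -0.39  4.66] gap 0.0222
0.2275 t 20.32 pos [ 0.5311 -0.0791  0.2279] F [ 0.7  -0.8   5.04] gap 0.0226
0.226 t 20.57 pos [ 0.5313 -0.0792  0.2277] F [-1.4   0.38 12.31] gap 0.0223
0.225 t 20.82 pos [ 0.5315 -0.0793  0.2276] F [-3.2   1.41 16.34] gap 0.0223
stop
```

View pics/s8.png

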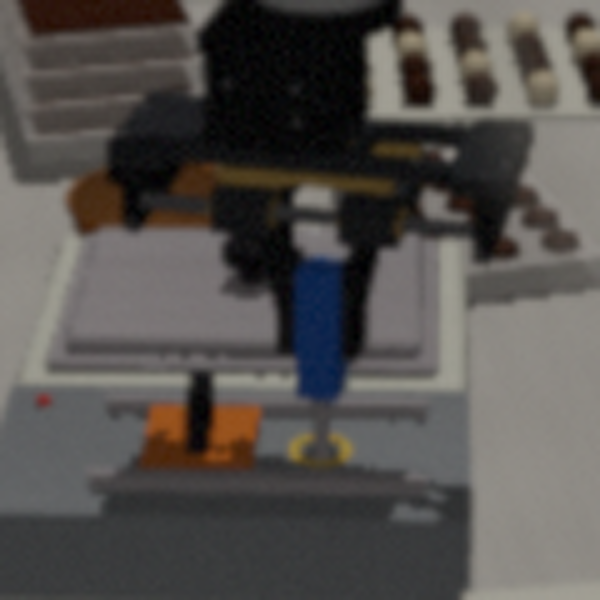

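```bash
python3 - <<'E'
from h import *
for i in range(3): env.dwell(1.5); st(i)
top=eyes.snapshot("top");cv2.imwrite("pics/top9.png",cv2.resize(top[:,:,::-1],(768,576)))
p=eyes.snapshot("side");cv2.imwrite("pics/s9.png",cv2.resize(p[:,:,::-1],(768,576)))
st("end")
E
```

```text
0 t 22.37 pos [ 0.5315 -0.0793  0.2276] F [-2.3   0.49 16.02] gap 0.0225
1 t 23.87 pos [ 0.5315 -0.0793  0.2276] F [-3.35  0.49 16.88] gap 0.0222
2 t 25.37 pos [ 0.5315 -0.0793  0.2276] F [-3.14 -0.78 16.37] gap 0.0222
end t 25.47 pos [ 0.5315 -0.0793  0.2276] F [-2.67 -0.02 16.38] gap 0.0225
```

View pics/s9.png

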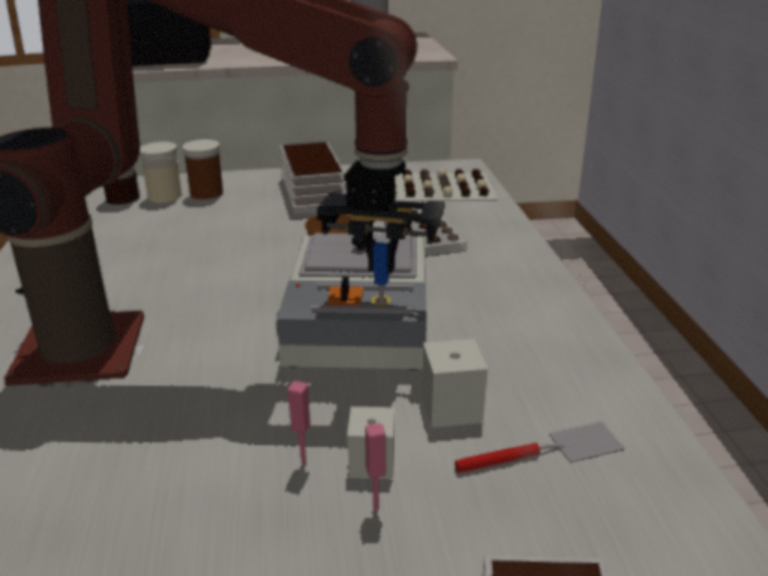

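The guard is open with its fin at (345,288), and the stylus is in the port at (381,298). The pink look-alikes, spatula, mould and bowl are where they were, so I'm handing in.

```bash
python3 -c "
from workcell import workorder
print(workorder.close_job())"
```

```text
the job is handed in; nothing more can be done
None
```

The job is done and handed in at about 25.5 s. The guard is open, and the arm still grips the stylus and holds the button down.

- **Guard:** I gripped the fin and slid the guard until it hit its stop (force rose to about 18 N). The next pictures showed the yellow ring and red button fully clear.
- **Stylus:** I took the blue-handled one from the small white stand. The two pink look-alikes and the larger, empty white block were not touched.
- **Button:** The pin met the button at TCP z = 0.234 m and stopped at 0.2277 m, which matches the 6 mm of travel. It then held steady at about 16 N for over 4.5 s with the grip at 22 mm, so there was no sign of slip.
- **Bystanders:** The last side picture showed the spatula unmoved and no sign that the bowl or mould had moved, though the arm partly hid both. I saved a last top picture but did not view it.
- **Disagreement:** The port position from the ring and from the guard stop differed by about 2 mm, and the side view was off by up to about 4 mm in y. I used the average of the first two; the clearance is 5 mm, and there was no notable side force as the pin went in.

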